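Unclamp a marked strip and slide it off the nest into the chute

TASK

The flat steel strip in the marking nest has been punched and can come out: throw the clamp handle back so the foot lifts off it, then put a fingertip on top of the strip and slide it along the nest, off the lip, so that it drops into the chute and comes to rest in the trough at the bottom. A spring shoe holds the strip sideways, so you have to press to get it moving, but never lean on it with more than 25 N and do not lift it out. Leave the clamp open for the next strip and leave the tools beside the nest where they are.

Things in the scene. Friction and masses are not known exactly. Their poses are not given: they have to be found in the camera images.
- nest: Marking nest, a fixed steel fixture 480 mm long: grey stand, bright level bed 100 mm wide with its top 100 mm above the table, sheet-metal chute at one end. Origin on the table under the middle of the lip; x along the nest, the way the strip is slid off; z up. Numbers x, y, z below are mm in this frame. Bed, fences, shoe and strip are oiled metal, friction about 0.2.
- lip (a point): Middle of the lip, the upper edge at the bed's free end (0, 0, 100). The groove for the strip runs along y = 0 from the end stop to here, between side fences 3.4 mm high: the 5 mm thick strip stands 1.6 mm proud of them, too little to pinch.
- stop_face (a point): Foot of the end stop's face (-120, 0, 100): a block 40 mm wide, 14 mm deep and 13 mm high that closes the groove behind the strip, so nothing can get behind the strip's tail until it has been slid forward.
- shoe_nose (a point): Nose of the spring shoe (-60, -9, 102): a steel tongue 20 mm wide and 3.4 mm high that pushes the strip's -y side with about 4 N and holds it on the opposite fence. Its spring housing, 16 mm high, stands at x -77 to -43, y -37 to -63.
- strip_mid (a point): Centre of the flat dark steel strip in the nest, 115 x 18 x 5 mm, 0.13 kg, length along its own y axis; top 2.5 mm above this point. Starts 57 to 62 mm behind the lip. Past x = -10 its tail is free of the shoe; past the lip it tips off once nothing presses on its tail. To drag it by friction a fingertip must press with some 8 to 18 N, depending on friction.
- clamp (a joint): Angle of the clamp lever, rad: 0 clamped, 1.72 thrown right back. Handle and hold-down bar are one stiff L-shaped lever that stays where it is left; 0.8 N m turns it. Thrown back, the bar stands up to 120 mm above the bed, at x below -150.
- clamp_hinge (a point): Hinge axis of the clamp lever (-182, 0, 132), parallel to y. From here the hold-down bar, 16 mm wide and 10 mm thick, reaches 88 mm toward the lip, its top at z = 137 (a nut and screw stand 16 mm higher at x = -107); its sprung rubber foot presses the strip's tail at x = -107 with about 8 N.
- handle_end (a point): Top end of the clamp handle, a straight round black grip 17 mm thick, 116 mm from the hinge. Clamped, it leans 0.3 rad from upright toward the lip. It swings over backward, away from the lip (toward -x), and ends about level behind the hinge. Pushed near its end from the lip's side it needs about 8 N.
- trough (a point): Middle of the floor of the trough (167, 0, 7). The chute is 46 mm wide inside; it starts 26 mm under the lip, slopes down at 35 degrees to x = 98, and runs out into this level trough, x = 98 to 235, with walls 27 mm high all round. A tall slim lamp stands at the table's right edge, 100 to 250 mm beyond the trough's end: the arm must go round it on the robot's side.
- hammer: Ball-peen hammer with wooden handle, 244 mm long, lying on the table on the +y side of the nest; leave alone.
- punch: Centre punch, 124 mm long, 11 mm thick, lying on the table on the +y side of the nest; leave alone.
- tape: Tape measure, grey, 80 x 35 x 64 mm, standing on the table beside the trough, on its +y side; leave alone.
- pencil_scriber: Scriber, pencil-shaped, 131 mm long, lying on the table beside the chute, on its -y side; leave alone.
Things that resemble listed ones, but are neither listed nor needed, are in the scene too. Leave any brown, orange or purple look-alike of the part that bears strip_mid alone.

How it is judged (in metres and radians):
On the way, in this order (a step that is already met when the one before it is completed fails the run):
1. the clamp is thrown back and the foot is off the strip (value of joint clamp above 1.3 rad), for 0.2 s.
2. pressed from above, the strip has been slid along the bed until its tail is past the shoe (x of strip_mid in the frame of nest above -0.01 m and height (world z) of strip_mid above 0.085 m and contact force between the fingers and strip above 1 N), for 0.05 s.
At the end, for the whole second after the job is handed in: the strip lies at rest in the trough at the bottom of the chute (its centre between the walls, 100 mm or more beyond the lip and less than 35 mm above the table) and the clamp is still open (more than 1.3 rad) (x of strip_mid in the frame of nest between 0.1 and 0.235 m and y of strip_mid in the frame of nest between -0.022 and 0.022 m and height (world z) of strip_mid below 0.035 m and linear speed of strip below 0.02 m/s and value of joint clamp above 1.3 rad); the robot touches nothing.
It fails at once if a finger presses on the strip with more than 25 N (contact force between the fingers and strip above 25 N).
It fails at once if the strip is lifted out of the nest (its centre rises more than 25 mm) (height (world z) of strip_mid above 0.1275 m).
It fails at once if the strip is dragged out while still clamped (value of joint clamp below 0.5 rad and x of strip_mid in the frame of nest above -0.045 m).
It fails at once if the strip falls beside the chute (height (world z) of strip_mid below 0.085 m and (y of strip_mid in the frame of nest above 0.03 m or y of strip_mid in the frame of nest below -0.03 m or x of strip_mid in the frame of nest above 0.25 m)).
It fails at once if a tool beside the nest is disturbed (moved more than 15 mm) (distance of any of hammer, punch, tape, pencil_scriber from where it was at the start of the episode above 0.015 m).
It also fails if it takes over 61 s, if anything falls off the work surface, if the arm or the gripper's body presses on something with over 40 N, if the wrist force passes 120 N, or if a joint passes its speed limit or range.

ROBOT

A 6-joint arm with a two-finger parallel gripper is mounted at the origin on a cart in front of the work surface, level with it; the furniture and walls round the work are solid. World frame = base frame: x ahead of the robot, y to its left, z up, the work surface at z = 0. Lengths are in m, angles in degrees, forces in N, time in s.
With the tool pointing down it reaches from about 0.35 to 0.85 m from the base axis. Payload 8.1 kg.
Tool frame: the origin (TCP) lies on the centre line of the jaws, within the pads' length; the fingertips stand 17 mm ahead of it and the grasp point (between the pads) lies 2 mm behind it; z points along the fingers, y is the direction in which the jaws open and shut (so a half turn about z gives the same grasp; the last joint's range is limited). The gripper opens to 85 mm and grips with 20 to 120 N. Pads are 22 mm wide; open, the fingers measure 114 mm over their backs; the gripper's body (76 mm by 85 mm) begins 54 mm behind the grasp point. The pads swing forward as they close: fully open they stand 13 mm farther back than shut.
Start: joints at [-73.362, 7.471, 85.268, -0, 87.261, -4.893], TCP at [0.22, -0.558, 0.248] pointing down, gripper open.
Joint ranges: [-169.43, 169.43], [-51.17, 129.36], [1.28, 143.12], [-76.62, 256.62], [0, 156.53], [-152.29, 152.29]. Speed limits (degrees/s): [136.94, 136.94, 159.86, 180, 180, 180].

INTERFACE

Orientations are given as [roll, pitch, yaw] about the fixed x, y, z axes, in that order (R = Rz(yaw) Ry(pitch) Rx(roll)).
In Python, from bench import manip gives the robot as it stands.
- The arm moves only by the tool apply_moves, never from a script. Its argument "steps" is a list that holds one entry, the list of rows, each a list of 5 numbers: the opening, from 0 (shut) to 1 (fully open), then the shift along the tool's x, y, z in units of 150 mm (1.0 is 150 mm), then the turn about the tool's z in units of 1.5 rad (1.0 is 1.5 rad). In form: [[[claw, dx, dy, dz, yaw], ...]]. A call has 1 to 8 rows; each row is the pose to reach, as a shift and turn from the pose commanded when the call began, along the tool's axes at that moment; what a row does not reach only later rows make up. A row lasts 1/12 s, in which the tool goes at most 41.7 mm and 7.16 degrees, less where a joint would pass 70% of its speed; a pose out of reach is approached as far as the arm can. A call with a number of a shift or a turn outside -1 to 1 is refused whole. A call with a gripper value outside its range is refused whole. The fingers move at their own pace and stop on an object; the grip force is fixed at half the most. Time passes only in rows, so rows that repeat a pose let the fingers close. It gives the time, the measured TCP pose, the force and the opening at its end, in the units of the state.
- manip.sense(): the state, without advancing time (a new reading comes with each control period).
- manip.capture(name): name is "side" or "top" or "wrist"; returns the picture (384x512x3 uint8, blue, green, red); there is no depth.
- manip.get_calibration(name): a dict with "fx", "fy", "cx", "cy" (pixels), "D" ([k1, k2, p1, p2, k3] as OpenCV has them; the pictures are not rectified), "camera_from_world" (4x4, takes a point from world to camera coordinates). Camera axes: x right, y up, looking along -z (the intrinsics and any distortion apply to the point x, -y, -z); pixel columns grow to the right and rows downward; lengths in m; the calibration is good to about 2 mm. A picture is of the moment at which its call begins: read the wrist's pose just before it. get_calibration takes no time and is no camera call; for the wrist camera it gives the pose at the moment of the call.
- manip.close_job(): hands the job in, once; it reports no verdict.
The state is a dict: "clock": time; "joint_pos": joint angles; "qvel": joint speeds; "tau": joint torques, N m; "tool_pos": TCP position; "eef_rot": TCP orientation; "ft_force": force on the tool from outside, world axes, zero at the start; "wrist_torque": the same for the moment, N m; "grip_width": finger opening in m.
Only numpy, scipy, OpenCV 4.12 (cv2) and the standard library are available. Lean on these libraries where they do the work, as an engineer would, in place of code of your own. Each camera call takes 0.05 s, during which the arm holds its last target.

## Working session

There is one attempt and no reset: what is moved stays moved. The work goes in short steps, Python scripts to look and compute and a tool call to move; the robot and the scene stay as the last step left them, time stands still between calls to the robot, and variables do not carry over. Pictures are saved under pics/ and viewed, and the job is handed in when it is done.

Besides the shell and the picture viewer there is one more tool, called after "Request:" as a command line: name --argument value ..., lists and objects as JSON in quotes. apply_moves: Moves the arm, as the interface text tells. Shifts and turns lie within -1 to 1; 1 stands for 150 mm of shift or 1.5 rad of turn. Its arguments: {"type":"object","properties":{"steps":{"type":"array","items":{"type":"array","items":{"type":"array","items":{"type":"number"}}}}},"required":["steps"]}

```bash
mkdir -p pics; ls; python3 - <<'E'
from bench import manip
import cv2
print(manip.sense())
for n in ["side","top","wrist"]:
    im=manip.capture(n); cv2.imwrite(f"pics/{n}0.png",im)
    c=manip.get_calibration(n); print(n,c)
E
```

```text
pics
{'clock': 0.0, 'joint_pos': array([-7.33614676e+01,  7.51397689e+00,  8.53298473e+01,  1.52529370e-03,
        8.72608096e+01, -4.89188825e+00]), 'qvel': array([ 0.02296406,  0.00716097, -0.01708317,  0.04212568, -0.07446293,
       -0.06399281]), 'tau': array([ 5.64682596e-04, -5.69391596e+01, -5.00558174e+01, -3.36506237e-04,
        1.48060906e-02,  3.43906152e-05]), 'tool_pos': array([ 0.22008987, -0.55762217,  0.24725074]), 'eef_rot': array([-1.79895877e+02, -1.04405951e-02,  2.15303369e+01]), 'ft_force': array([ 0.80735597, -0.43892495, -0.75834795]), 'wrist_torque': array([-0.01984534, -0.00330063,  0.05299813]), 'grip_width': 0.08543229568353644}
side {'fx': 391.5399059591973, 'fy': 391.5399059591973, 'cx': 259.83646468062886, 'cy': 193.11416460904377, 'D': array([0.02244721, 0.        , 0.        , 0.        , 0.        ]), 'camera_from_world': array([[-0.72469134,  0.68904965, -0.00574855,  0.4177497 ],
       [-0.6069564 , -0.63435772,  0.47874232,  0.25532348],
       [ 0.32623059,  0.35042953,  0.87793664, -1.3166132 ],
       [ 0.        ,  0.        ,  0.        ,
[... 220 characters left out ...]
d': array([[-0.00487361, -0.99996978, -0.00605734, -0.02630101],
       [ 0.98349081, -0.00588887,  0.18086225, -0.56574557],
       [-0.18089245, -0.00507589,  0.98348978, -1.14376655],
       [ 0.        ,  0.        ,  0.        ,  1.        ]])}
wrist {'fx': 311.59742990135766, 'fy': 311.59742990135766, 'cx': 260.0583773302785, 'cy': 193.73949807534166, 'D': array([0.02777804, 0.        , 0.        , 0.        , 0.        ]), 'camera_from_world': array([[ 0.36684995, -0.93027741, -0.00224872, -0.59855885],
       [ 0.88161769,  0.34843078, -0.31834924,  0.04204844],
       [ 0.29693663,  0.11480389,  0.94797084, -0.38028584],
       [ 0.        ,  0.        ,  0.        ,  1.        ]])}
```

View pics/side0.png

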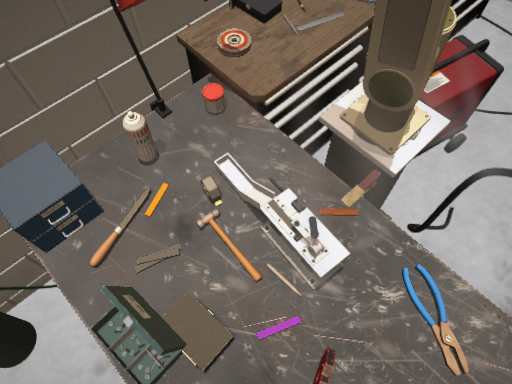

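View pics/top0.png

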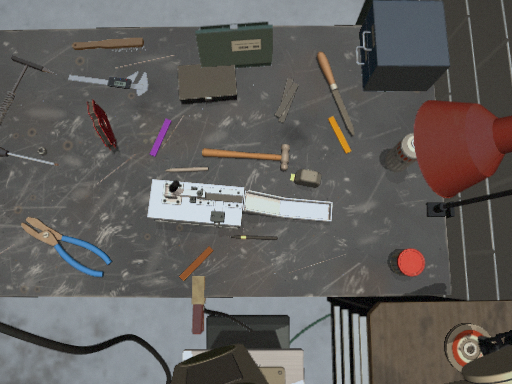

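View pics/wrist0.png

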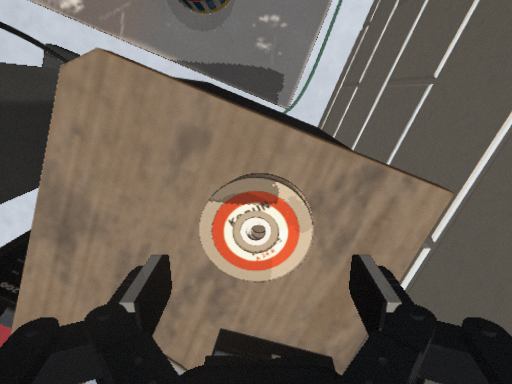

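```bash
python3 - <<'E'
import cv2
t=cv2.imread("pics/top0.png")[165:255,135:345]
cv2.imwrite("pics/t1.png",cv2.resize(t,None,fx=3.8,fy=3.8,interpolation=cv2.INTER_CUBIC))
s=cv2.imread("pics/side0.png")[145:295,200:355]
cv2.imwrite("pics/s1.png",cv2.resize(s,None,fx=4,fy=4,interpolation=cv2.INTER_CUBIC))
E
```

```text
(no output)
```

View pics/t1.png

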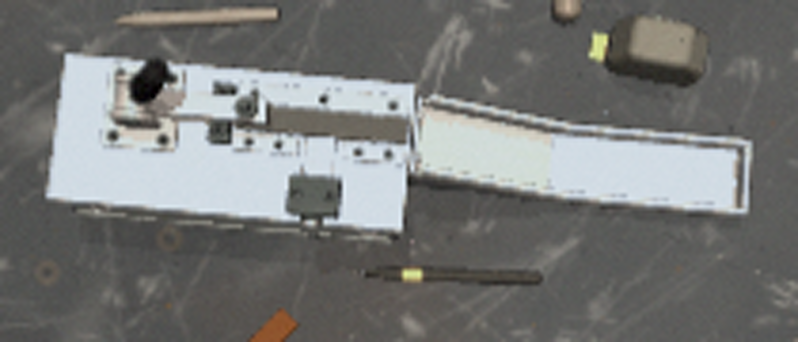

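View pics/s1.png

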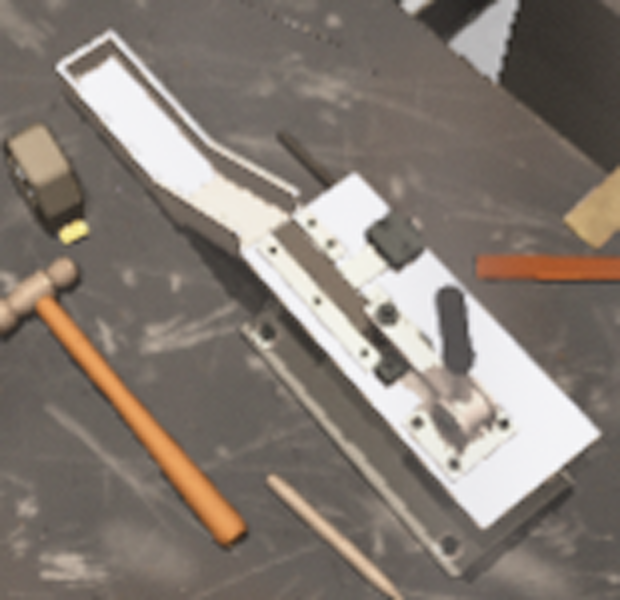

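```bash
cat > h.py <<'E'
import numpy as np, cv2
from bench import manip
F=np.diag([1,-1,-1.])
def proj(name,P,cal=None):
    c=cal or manip.get_calibration(name)
    T=c["camera_from_world"]; R=F@T[:3,:3]; t=F@T[:3,3]
    K=np.array([[c["fx"],0,c["cx"]],[0,c["fy"],c["cy"]],[0,0,1]])
    return cv2.projectPoints(np.asarray(P,float).reshape(-1,1,3),cv2.Rodrigues(R)[0],t,K,c["D"])[0].reshape(-1,2)
def ray(name,uv,z,cal=None):
    c=cal or manip.get_calibration(name)
    T=c["camera_from_world"]; R=F@T[:3,:3]; t=F@T[:3,3]
    K=np.array([[c["fx"],0,c["cx"]],[0,c["fy"],c["cy"]],[0,0,1]])
    q=cv2.undistortPoints(np.array(uv,float).reshape(-1,1,2),K,c["D"]).reshape(-1,2)
    d=np.c_[q,np.ones(len(q))]@R; o=-R.T@t
    return o+d*((z-o[2])/d[:,2])[:,None]
def n2w(p,pose):
    x,y,a=pose; p=np.atleast_2d(p)/1000.; c,s=np.cos(a),np.sin(a)
    return np.c_[x+c*p[:,0]-s*p[:,1],y+s*p[:,0]+c*p[:,1],p[:,2]]
def w2n(p,pose):
    x,y,a=pose; p=np.atleast_2d(p); c,s=np.cos(a),np.sin(a); d=p-[x,y,0]
    return 1000*np.c_[c*d[:,0]+s*d[:,1],-s*d[:,0]+c*d[:,1],d[:,2]]
E
python3 - <<'E'
from h import *
from scipy.optimize import least_squares
X=-245
top=[((0,50,100),(414,84)),((0,-50,100),(405,228)),((X,50,100),(66,54)),((X,-50,100),(47,198))]
side=[((0,50,100),(240,243)),((0,-50,100),(355,173)),((X,-50,100),(600,433)),((X,50,100),(487,528))]
tu=np.array([((u+.5)/3.8-.5+135,(v+.5)/3.8-.5+165) for _,(u,v) in top])
su=np.array([((u+.5)/4-.5+200,(v+.5)/4-.5+145) for _,(u,v) in side])
def f(p):
    o=[]
    for nm,L,U in(("top",top,tu),("side",side,su)):
        P=np.array([q for q,_ in L],float); P[P[:,0]<-1,0]=p[3]*1000
        o.append((proj(nm,n2w(P,p[:3]))-U).ravel())
    return np.concatenate(o)
r=least_squares(f,[0.53,-0.05,-1.6,-.245],x_scale=[.1,.1,.1,.1],loss="soft_l1")
print(r.x,np.degrees(r.x[2]));print(f(r.x).reshape(-1,2).round(1))
pose=r.x[:3]
def T(u,v):return ((u+.5)/3.8-.5+135,(v+.5)/3.8-.5+165)
def S(u,v):return ((u+.5)/4-.5+200,(v+.5)/4-.5+145)
for n,uv,z in[("top",T(408,126),.105),("side",S(286,232),.105),("top",T(245,103),.153),("side",S(387,312),.153),("top",T(750,142),.034),("top",T(747,212),.034),("top",T(315,195),.116)]:
    print(n,w2n(ray(n,[uv],z),pose).round(1))
for n in("top","side"):
    im=cv2.imread(f"pics/{n}0.png"); im=cv2.resize(im,None,fx=4,fy=4,interpolation=cv2.INTER_CUBIC)
    h=n2w([[-182+116*np.sin(.3),0,132+116*np.cos(.3)]],pose); hh=h
    P=np.r_[n2w([[0,0,100],[-120,0,100],[-60,-9,102],[-182,0,132],[167,0,7],[-107,0,153],[235,23,34],[235,-23,34],[0,9,105],[0,-9,105],[0,50,100],[0,-50,100]],pose),h]
    for u,v in proj(n,P)*4+1.5: cv2.circle(im,(int(u),int(v)),3,(0,0,255),-1)
    im=im[640:1020,560:1360] if n=="top" else im[580:1180,800:1500]
    cv2.imwrite(f"pics/{n}_chk.png",im)
print(h)
E
```

```text
[ 0.51856404 -0.00376214 -1.66491722 -0.24074066] -95.39272986211506
[[ 0.6 -0.4]
 [-0.7  0.4]
 [-0.4 -0.5]
 [-0.5 -0.2]
 [ 0.   1.4]
 [-0.1 -1.3]
 [ 0.6 -0.9]
 [-0.7 -0.5]]
top [[ -2.6  19.  105. ]]
side [[-11.4  19.9 105. ]]
top [[-106.4   16.7  153. ]]
side [[-111.7   22.1  153. ]]
top [[237.5  40.5  34. ]]
top [[238.2  -9.6  34. ]]
top [[-58.9 -34.1 116. ]]
[[0.53244703 0.14330369 0.24281903]]
```

```bash
ls pics
```

```text
s1.png
side0.png
side_chk.png
t1.png
top0.png
top_chk.png
wrist0.png
```

View pics/top_chk.png

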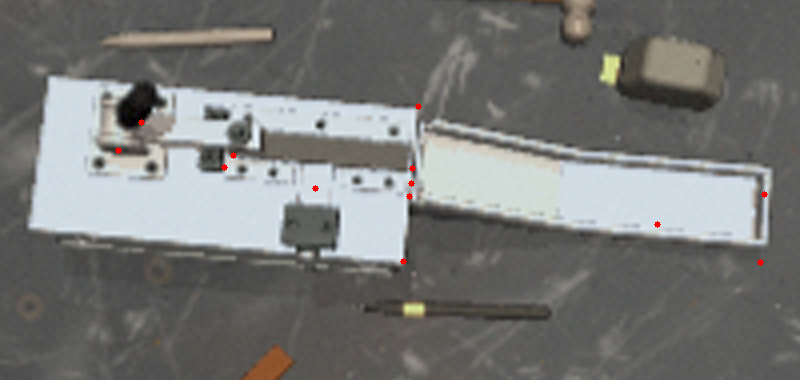

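View pics/side_chk.png

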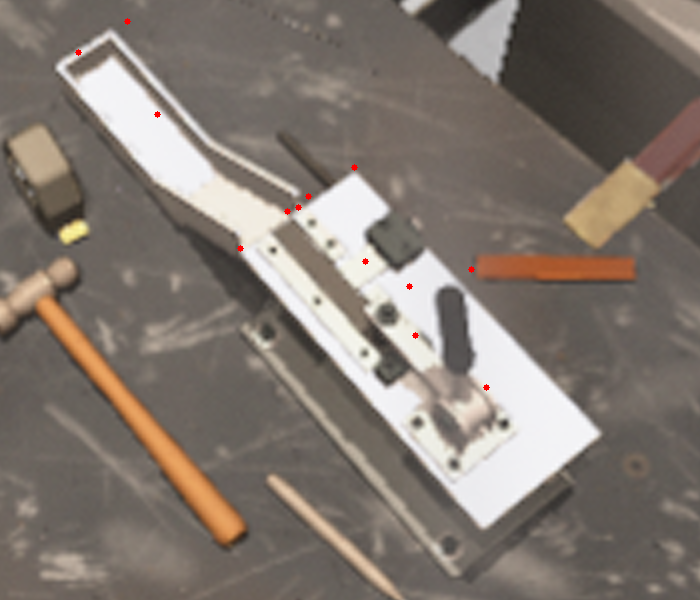

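```bash
python3 - <<'E'
from h import *
from scipy.optimize import least_squares
# 4x crops: top offset (140,160), side offset (200,145)
top=[((0,'b',100),(418,107)),((0,'a',100),(405,259)),(('x','b',100),(48,77)),(('x','a',100),(30,229)),
 (('t','w',34),(771,168)),(('t','v',34),(767,243)),((-107,0,153),(238,127)),(('f',9,105),(411,142)),(('f',-9,105),(408,168))]
side=[((0,'b',100),(240,243)),((0,'a',100),(355,173)),(('x','a',100),(600,433)),(('x','b',100),(487,528)),
 (('t','w',34),(58,67)),(('t','v',34),(111,32)),((-107,0,153),(387,312)),(('f',9,105),(275,232)),(('f',-9,105),(296,220))]
cal={n:manip.get_calibration(n) for n in("top","side")}
def f(p):
    x,y,a,xb,y0,tr,sf,w=p
    m={'b':y0+50,'a':y0-50,'x':xb,'t':tr,'w':w,'v':-w,'f':sf}
    g=lambda k:m.get(k,k)
    o=[]
    for nm,L,of in(("top",top,(140,160)),("side",side,(200,145))):
        P=np.array([[g(k) for k in q] for q,_ in L],float)
        U=np.array([((u+.5)/4-.5+of[0],(v+.5)/4-.5+of[1]) for _,(u,v) in L])
        o.append((proj(nm,n2w(P,p[:3]),cal[nm])-U).ravel())
    return np.concatenate(o)
r=least_squares(f,[0.53,-0.05,-1.6,-245,-18,238,-2,25],x_scale=[.1,.1,.1,10,10,10,10,5],loss="soft_l1")
print(r.x,np.degrees(r.x[2]));print(f(r.x).reshape(-1,2).round(1).tolist())
pose=r.x[:3]; np.save("pose.npy",pose)
for n in("top","side"):
    im=cv2.imread(f"pics/{n}0.png"); im=cv2.resize(im,None,fx=4,fy=4,interpolation=cv2.INTER_CUBIC)
    h=n2w([[-182+116*np.sin(.3),0,132+116*np.cos(.3)]],pose)
    P=np.r_[n2w([[0,0,100],[-120,0,113],[-60,-9,102],[-182,0,132],[167,0,7],[-107,0,153],[235,23,34],[235,-23,34],[0,9,105],[0,-9,105],[-77,-37,116],[-43,-63,116],[-115,9,105]],pose),h]
    for u,v in proj(n,P)*4+1.5: cv2.circle(im,(int(u),int(v)),3,(0,0,255),-1)
    im=im[640:1020,560:1360] if n=="top" else im[580:1180,800:1500]
    cv2.imwrite(f"pics/{n}_chk2.png",im)
print(h)
E
```

```text
[ 5.35925264e-01 -5.30368755e-03 -1.66704714e+00 -2.40846180e+02
 -1.74785773e+01  2.37320191e+02 -4.78923909e+00  2.53887115e+01] -95.51476554255018
[[0.1, -0.0], [-0.4, 0.6], [-0.1, -0.8], [-0.7, -0.5], [-0.4, -0.3], [-0.5, -0.4], [-0.3, -0.0], [-1.0, -0.3], [-0.9, 0.2], [0.0, 1.4], [-0.0, -1.3], [0.6, -0.7], [-0.8, -0.3], [-0.4, -0.9], [-0.1, -0.6], [0.2, -2.4], [-0.7, -0.3], [-0.7, -1.0]]
[[0.55012146 0.14173224 0.24281903]]
```

View pics/top_chk2.png

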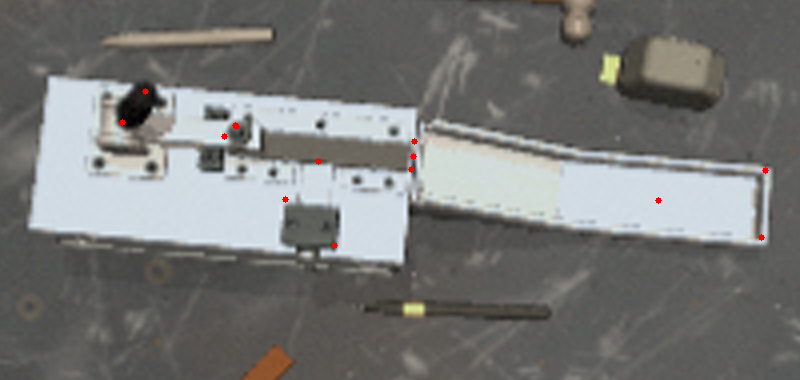

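View pics/side_chk2.png

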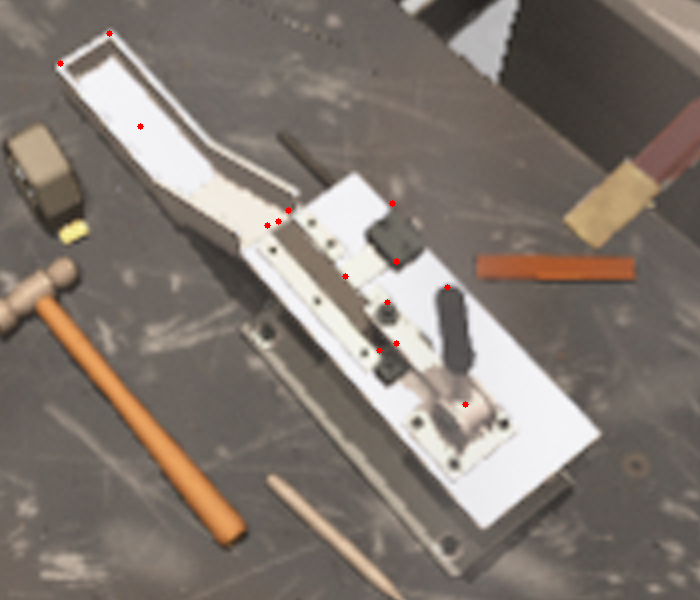

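```bash
cat >> h.py <<'E'
from scipy.spatial.transform import Rotation as Ro
pose=np.load("pose.npy")
def show():
    s=manip.sense(); print("t",round(s["clock"],2),"tcp",s["tool_pos"].round(4),"rpy",s["eef_rot"].round(2),"nest",w2n(s["tool_pos"],pose).round(1),"F",s["ft_force"].round(1),"g",round(s["grip_width"],4),"j",s["joint_pos"].round(0)); return s
def go(nx,ny,nz,yaw=84.49):
    s=manip.sense(); R=Ro.from_euler("xyz",s["eef_rot"],degrees=True)
    d=R.inv().apply(n2w([nx,ny,nz],pose)[0]-s["tool_pos"])/.15
    print("to",(nx,ny,nz),"shift",d.round(3),"yawunits(toolz)",round(-np.radians(yaw-s["eef_rot"][2])/1.5,3))
E
python3 - <<'E'
from h import *
s=show()
c=manip.get_calibration("wrist")["camera_from_world"]; cp=-c[:3,:3].T@c[:3,3]
R=Ro.from_euler("xyz",s["eef_rot"],degrees=True)
print("cam in tool",R.inv().apply(cp-s["tool_pos"]))
print("lamp base",ray("top",[(437,209)],0.))
go(-100,0,340); go(-100,0,240)
print(n2w([-100,0,340],pose))
E
```

```text
t 0.15 tcp [ 0.2201 -0.5577  0.2475] rpy [-1.7992e+02 -1.0000e-02  2.1530e+01] nest [[ 580.2 -261.3  247.5]] F [ 0.6 -0.1  0.6] g 0.0849 j [-73.   8.  85.  -0.  87.  -5.]
cam in tool [ 0.0810625  -0.00036584 -0.1250607 ]
lamp base [[ 0.52025531 -0.54305573  0.        ]]
to (-100, 0, 340) shift [ 3.613 -3.248 -0.612] yawunits(toolz) -0.733
to (-100, 0, 240) shift [ 3.613 -3.247  0.055] yawunits(toolz) -0.733
[[0.54553549 0.09423346 0.34      ]]
```

Request:
apply_moves --steps '[[[0,0.2,-0.18,-0.12,0],[0,0.4,-0.36,-0.24,0],[0,0.6,-0.54,-0.36,0],[0,0.8,-0.72,-0.48,0],[0,0.98,-0.88,-0.6,0],[0,0.98,-0.88,-0.6,0]]]'

```text
clock: 0.65
tool_pos: [0.311, -0.3782, 0.3421]
eef_rot: [179.8, -0.2, 21.7]
ft_force: [-0.1, 0.1, 1.2]
grip_width: 0.0121
```

Request:
apply_moves --steps '[[[0,0.2,-0.18,0,0],[0,0.4,-0.36,0,0],[0,0.6,-0.54,0,0],[0,0.8,-0.72,0,0],[0,0.98,-0.88,0,0],[0,0.98,-0.88,0,0]]]'

```text
clock: 1.15
tool_pos: [0.3989, -0.1997, 0.3382]
eef_rot: [-179.9, -0.1, 21.9]
ft_force: [0.9, -0.6, 0.3]
grip_width: -0.0
```

```bash
python3 - <<'E'
from h import *
show();go(-100,0,340,-5.51)
E
```

```text
t 1.15 tcp [ 0.3989 -0.1997  0.3382] rpy [-1.7991e+02 -1.1000e-01  2.1860e+01] nest [[ 206.7 -117.7  338.2]] F [ 0.9 -0.6  0.3] g -0.0 j [-33. -18. 100.   0.  98.  35.]
to (-100, 0, 340) shift [ 1.637 -1.455 -0.007] yawunits(toolz) 0.318
```

Request:
apply_moves --steps '[[[0,0.2,-0.18,0,0.08],[0,0.4,-0.36,0,0.16],[0,0.6,-0.54,0,0.24],[0,0.8,-0.72,0,0.318],[0,0.98,-0.88,0,0.318],[0,0.98,-0.88,0,0.318]]]'

```text
clock: 1.65
tool_pos: [0.4863, -0.0245, 0.3377]
eef_rot: [-179.9, 0.0, -5.9]
ft_force: [-0.1, -0.5, -0.0]
grip_width: -0.0001
```

```bash
python3 - <<'E'
from h import *
show();go(-100,0,340,-5.51)
E
```

```text
t 1.65 tcp [ 0.4863 -0.0245  0.3377] rpy [-1.7991e+02  2.0000e-02 -5.9000e+00] nest [[ 23.9 -47.6 337.7]] F [-0.1 -0.5 -0. ] g -0.0001 j [ -9. -11.  94.   0.  97.  87.]
to (-100, 0, 340) shift [ 0.312 -0.828 -0.014] yawunits(toolz) -0.005
```

Stop first over the strip (x ≈ -60) for a wrist look.

Request:
apply_moves --steps '[[[0,0.1,-0.18,0,0],[0,0.2,-0.36,0,0],[0,0.315,-0.57,0,0],[0,0.315,-0.57,0,0],[0,0.315,-0.57,0,0]]]'

```text
clock: 2.07
tool_pos: [0.5411, 0.0531, 0.3369]
eef_rot: [180.0, 0.1, -5.7]
ft_force: [-0.8, -0.2, 0.5]
grip_width: 0.0001
```

```bash
python3 - <<'E'
from h import *
show();go(-100,0,236,-5.51)
im=manip.capture("wrist"); cal=manip.get_calibration("wrist"); im2=cv2.resize(im,(768,576),interpolation=cv2.INTER_CUBIC)
P=n2w([[0,9,105],[0,-9,105],[-60,9,105],[-60,-9,105],[-60,-9,102],[-77,-37,116],[-43,-63,116],[-120,0,100],[-107,0,153],[-182+116*np.sin(.3),0,132+116*np.cos(.3)]],pose)
for i,(u,v) in enumerate(proj("wrist",P,cal)*1.5): cv2.circle(im2,(int(u),int(v)),3,(0,0,255),-1)
cv2.imwrite("pics/w1.png",im2)
E
```

```text
t 2.07 tcp [0.5411 0.0531 0.3369] rpy [ 1.7997e+02  1.3000e-01 -5.6600e+00] nest [[-58.7  -0.5 336.9]] F [-0.8 -0.2  0.5] g 0.0001 j [ 0. -2. 86. -0. 96. 96.]
to (-100, 0, 236) shift [ 0.004 -0.276  0.673] yawunits(toolz) -0.002
```

View pics/w1.png

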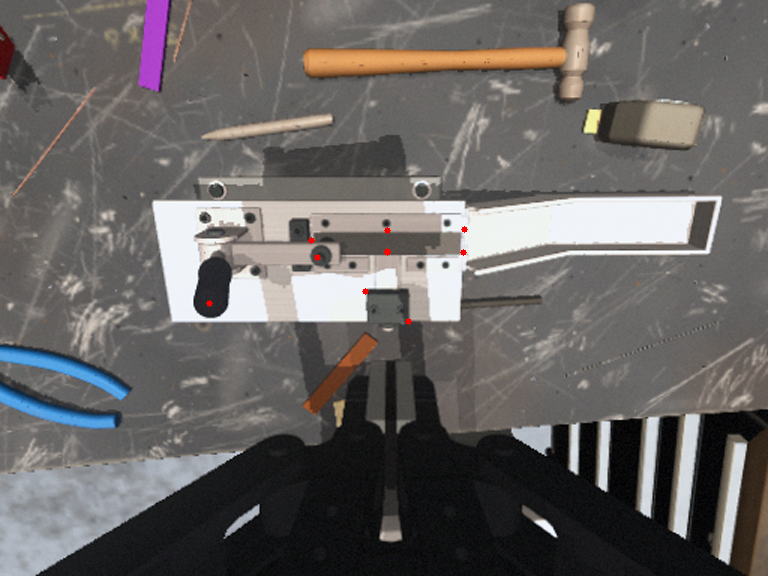

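Request:
apply_moves --steps '[[[0,-0.003,-0.14,0.15,0],[0,-0.003,-0.276,0.3,0],[0,-0.003,-0.276,0.5,0],[0,-0.003,-0.276,0.71,0],[0,-0.003,-0.276,0.71,0],[0,-0.003,-0.276,0.71,0]]]'

```text
clock: 2.62
tool_pos: [0.5429, 0.0922, 0.2304]
eef_rot: [179.9, 0.2, -5.9]
ft_force: [-0.1, 0.2, 1.4]
grip_width: 0.0001
```

```bash
python3 - <<'E'
from h import *
show();go(-165,-1,230,-5.51);go(-212,-1,230,-5.51)
im=manip.capture("wrist");cv2.imwrite("pics/w2.png",im)
im=manip.capture("side");cv2.imwrite("pics/s2.png",cv2.resize(im[80:330,150:430],None,fx=2.4,fy=2.4,interpolation=cv2.INTER_CUBIC))
E
```

```text
t 2.62 tcp [0.5429 0.0922 0.2304] rpy [179.94   0.24  -5.88] nest [[-97.8  -2.4 230.4]] F [-0.1  0.2  1.4] g 0.0001 j [  4.   1.  94.  -0.  85. 100.]
to (-165, -1, 230) shift [ 0.006 -0.448  0.002] yawunits(toolz) -0.004
to (-212, -1, 230) shift [ 0.004 -0.762  0.002] yawunits(toolz) -0.004
```

View pics/s2.png

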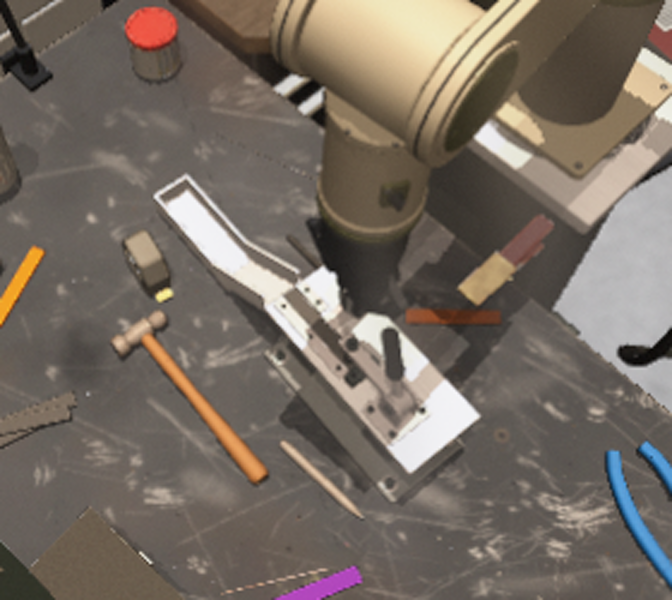

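```bash
python3 - <<'E'
from h import *
t=np.array([.5429,.0922,.2304])
print((proj("side",[t,t-[0,0,.017],t+[0,0,.07]])-[150,80])*2.4)
E
```

```text
[[353.47319054 294.71787805]
 [352.11535473 302.65699275]
 [359.57432392 259.06752529]]
```

View pics/w2.png

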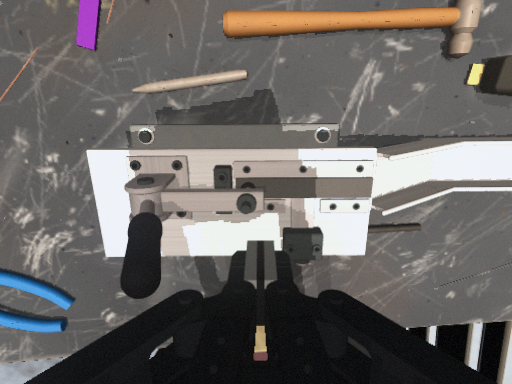

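Request:
apply_moves --steps '[[[0,0.006,-0.08,0,0],[0,0.006,-0.16,0,0],[0,0.006,-0.24,0,0],[0,0.006,-0.32,0,0],[0,0.006,-0.4,0,0],[0,0.006,-0.48,0,0],[0,0.006,-0.56,0,0],[0,0.006,-0.64,0,0]]]'

```text
clock: 3.38
tool_pos: [0.5555, 0.1892, 0.2325]
eef_rot: [179.8, -0.1, -5.8]
ft_force: [-0.3, -9.8, -2.6]
grip_width: -0.0004
```

```bash
python3 - <<'E'
from h import *
show();go(-212,-1,230,-5.51);go(-234,-1,213,-5.51);go(-250,-1,190);go(-254,-1,180)
im=manip.capture("wrist");cv2.imwrite("pics/w3.png",im)
E
```

```text
t 3.38 tcp [0.5555 0.1892 0.2325] rpy [ 1.7984e+02 -7.0000e-02 -5.8100e+00] nest [[-195.4    0.8  232.5]] F [-0.3 -9.8 -2.6] g -0.0004 j [ 14.   6.  89.  -0.  85. 110.]
to (-212, -1, 230) shift [-0.012 -0.11   0.016] yawunits(toolz) -0.003
to (-234, -1, 213) shift [-0.013 -0.257  0.129] yawunits(toolz) -0.003
to (-250, -1, 190) shift [-0.014 -0.364  0.282] yawunits(toolz) -1.051
to (-254, -1, 180) shift [-0.014 -0.391  0.349] yawunits(toolz) -1.051
```

View pics/w3.png

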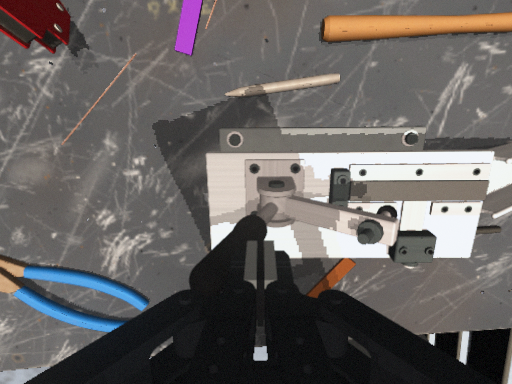

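Request:
apply_moves --steps '[[[0,-0.01,-0.08,0.01,0],[0,-0.01,-0.15,0.04,0],[0,-0.01,-0.21,0.09,0],[0,-0.01,-0.27,0.14,0],[0,-0.01,-0.32,0.2,0],[0,-0.01,-0.36,0.27,0],[0,-0.01,-0.39,0.33,0],[0,-0.01,-0.4,0.38,0]]]'

```text
clock: 4.1
tool_pos: [0.5606, 0.2518, 0.1769]
eef_rot: [-179.8, -0.2, -5.7]
ft_force: [-0.5, 0.9, 9.2]
grip_width: 0.0
```

```bash
python3 - <<'E'
from h import *
show()
im=manip.capture("wrist");cv2.imwrite("pics/w4.png",im)
im=manip.capture("side");cv2.imwrite("pics/s4.png",cv2.resize(im[80:330,150:430],None,fx=2.4,fy=2.4,interpolation=cv2.INTER_CUBIC))
E
```

```text
t 4.1 tcp [0.5606 0.2518 0.1769] rpy [-179.83   -0.19   -5.7 ] nest [[-2.583e+02 -2.000e-01  1.769e+02]] F [-0.5  0.9  9.2] g 0.0 j [ 19.  12.  88.   0.  80. 115.]
```

View pics/w4.png

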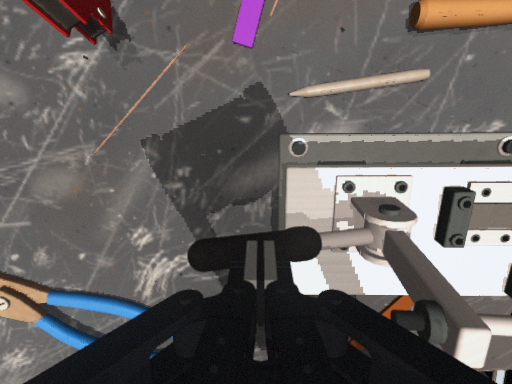

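View pics/s4.png

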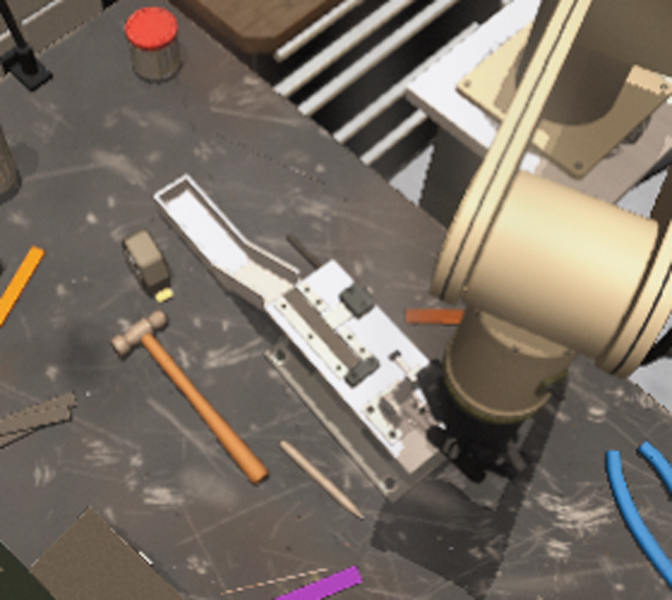

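Request:
apply_moves --steps '[[[0,0,0,0.02,0],[0,0,0,0.04,0],[0,0,0,0.05,0]]]'

```text
clock: 4.45
tool_pos: [0.5608, 0.2513, 0.1697]
eef_rot: [-179.8, -0.2, -5.7]
ft_force: [-0.8, 5.1, 9.8]
grip_width: 0.0002
```

Now up, away, and look at it.

Request:
apply_moves --steps '[[[0,0,0,-0.2,0],[0,0,0,-0.45,0],[0,0,0,-0.72,0],[0,0,0,-0.98,0],[0,0,0,-0.98,0],[0,0,0.25,-0.98,0],[0,0,0.5,-0.98,0],[0,0,0.75,-0.98,0]]]'

```text
clock: 5.12
tool_pos: [0.5481, 0.1371, 0.3147]
eef_rot: [-180.0, -0.1, -5.6]
ft_force: [0.3, -0.2, 0.1]
grip_width: 0.0004
```

Request:
apply_moves --steps '[[[0,0,0.22,0,0],[0,0,0.44,0,0],[0,0,0.44,0,0],[0,0,0.44,0,0]]]'

```text
clock: 5.45
tool_pos: [0.5418, 0.0704, 0.3147]
eef_rot: [-180.0, -0.0, -5.9]
ft_force: [1.2, 1.1, -0.0]
grip_width: -0.0002
```

```bash
python3 - <<'E'
from h import *
show();go(-85,-1,145,-5.51)
for n in ("wrist","side","top"):
    im=manip.capture(n);cv2.imwrite(f"pics/{n}5.png",im)
s=cv2.imread("pics/side5.png")
cv2.imwrite("pics/s5.png",cv2.resize(s[145:295,200:355],None,fx=4,fy=4,interpolation=cv2.INTER_CUBIC))
E
```

```text
t 5.45 tcp [0.5418 0.0704 0.3147] rpy [-1.7998e+02 -4.0000e-02 -5.9500e+00] nest [[-75.9  -1.5 314.7]] F [ 1.2  1.1 -0. ] g -0.0002 j [ 2. -2. 88.  0. 94. 98.]
to (-85, -1, 145) shift [ 0.002 -0.06   1.131] yawunits(toolz) -0.005
```

View pics/wrist5.png

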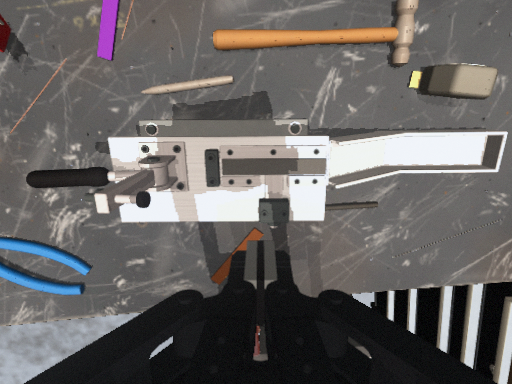

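View pics/s5.png

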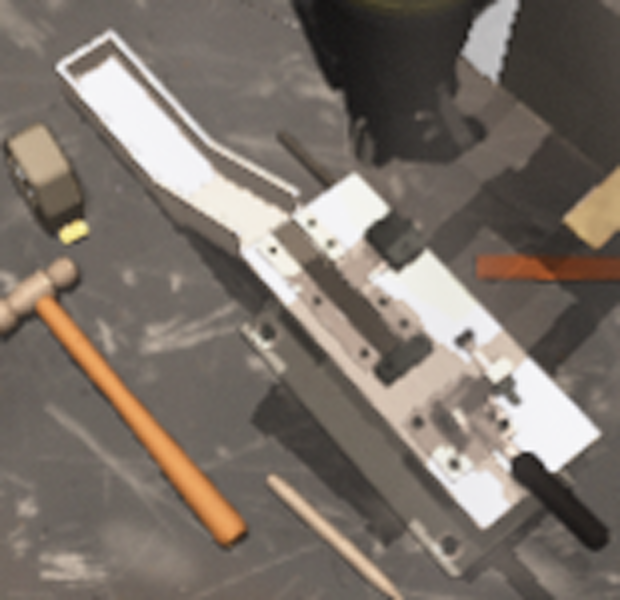

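Request:
apply_moves --steps '[[[0,0.003,-0.095,0.2,0],[0,0.003,-0.095,0.45,0],[0,0.003,-0.095,0.7,0],[0,0.003,-0.095,0.95,0],[0,0.003,-0.095,1.0,0],[0,0.003,-0.095,1.0,0]]]'

```text
clock: 6.1
tool_pos: [0.541, 0.0865, 0.1608]
eef_rot: [179.9, 0.4, -5.7]
ft_force: [-0.2, -0.3, 0.4]
grip_width: -0.0
```

Request:
apply_moves --steps '[[[0,0,0,0.1,0],[0,0,0,0.2,0],[0,0,0,0.22,0],[0,0,0,0.22,0]]]'

```text
clock: 6.43
tool_pos: [0.5442, 0.0859, 0.1328]
eef_rot: [-180.0, -0.1, -5.8]
ft_force: [-0.0, 0.3, -0.1]
grip_width: 0.0003
```

```bash
python3 - <<'E'
from h import *
show();go(-90,-1,123,-5.51)
im=manip.capture("wrist");cv2.imwrite(f"pics/w6.png",im)
E
```

```text
t 6.43 tcp [0.5442 0.0859 0.1328] rpy [-1.7999e+02 -6.0000e-02 -5.7600e+00] nest [[-91.6  -0.5 132.8]] F [-0.   0.3 -0.1] g 0.0003 j [  4.   5. 101.   0.  75.  99.]
to (-90, -1, 123) shift [-0.003  0.011  0.065] yawunits(toolz) -0.003
```

View pics/w6.png

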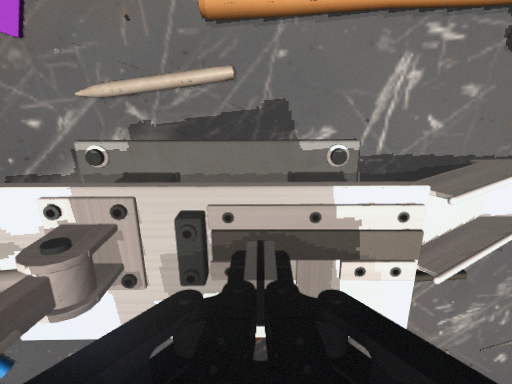

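Request:
apply_moves --steps '[[[0,-0.003,0.01,0.025,0],[0,-0.003,0.01,0.045,0],[0,-0.003,0.01,0.055,0],[0,-0.003,0.01,0.055,0]]]'

```text
clock: 6.82
tool_pos: [0.5429, 0.0839, 0.123]
eef_rot: [-180.0, 0.0, -5.8]
ft_force: [-0.5, -0.9, -0.1]
grip_width: 0.0
```

Request:
apply_moves --steps '[[[0,0,0,0.006,0],[0,0,0,0.006,0]]]'

```text
clock: 6.98
tool_pos: [0.5429, 0.084, 0.1221]
eef_rot: [-180.0, 0.0, -5.8]
ft_force: [0.1, -0.3, 0.5]
grip_width: 0.0001
```

Request:
apply_moves --steps '[[[0,0,0,0.006,0],[0,0,0,0.006,0]]]'

```text
clock: 7.15
tool_pos: [0.5433, 0.084, 0.1221]
eef_rot: [-180.0, -0.0, -5.8]
ft_force: [-2.5, -0.3, 5.8]
grip_width: -0.0001
```

Request:
apply_moves --steps '[[[0,0,0,0.003,0],[0,0,0,0.003,0]]]'

```text
clock: 7.32
tool_pos: [0.5434, 0.084, 0.122]
eef_rot: [-180.0, -0.1, -5.8]
ft_force: [-3.4, -1.2, 8.6]
grip_width: 0.0
```

Request:
apply_moves --steps '[[[0,0,0,0.003,0],[0,0,0,0.003,0]]]'

```text
clock: 7.48
tool_pos: [0.5437, 0.084, 0.1221]
eef_rot: [-180.0, -0.1, -5.8]
ft_force: [-3.8, 0.3, 10.6]
grip_width: 0.0002
```

Request:
apply_moves --steps '[[[0,0,0.01,0,0],[0,0,0.02,0,0],[0,0,0.03,0,0],[0,0,0.04,0,0]]]'

```text
clock: 7.82
tool_pos: [0.5437, 0.0785, 0.1221]
eef_rot: [-179.9, -0.2, -5.8]
ft_force: [0.4, 2.6, 6.6]
grip_width: -0.0001
```

```bash
python3 - <<'E'
from h import *
show()
im=manip.capture("wrist");cv2.imwrite(f"pics/w7.png",im)
show()
E
```

```text
t 7.82 tcp [0.5437 0.0785 0.1221] rpy [-179.93   -0.18   -5.79] nest [[-84.2  -0.4 122.1]] F [0.4 2.6 6.6] g -0.0001 j [  3.   5. 101.   0.  73.  99.]
t 7.87 tcp [0.5436 0.0783 0.122 ] rpy [-179.93   -0.18   -5.8 ] nest [[-83.9  -0.4 122. ]] F [0.7 2.  5.9] g -0.0002 j [  3.   5. 101.   0.  73.  99.]
```

View pics/w7.png

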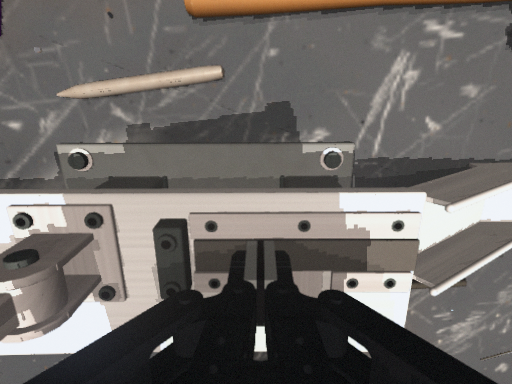

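Request:
apply_moves --steps '[[[0,0,0,0.004,0],[0,0,0,0.008,0],[0,0,0,0.008,0]]]'

```text
clock: 8.12
tool_pos: [0.5437, 0.0783, 0.122]
eef_rot: [-180.0, -0.2, -5.8]
ft_force: [-5.1, 0.1, 16.2]
grip_width: 0.0002
```

Request:
apply_moves --steps '[[[0,0,0,0.003,0],[0,0,0,0.003,0]]]'

```text
clock: 8.28
tool_pos: [0.5437, 0.0783, 0.122]
eef_rot: [-180.0, -0.2, -5.8]
ft_force: [-8.3, -1.0, 19.9]
grip_width: 0.0003
```

Request:
apply_moves --steps '[[[0,-0.006,0.005,0,0],[0,-0.01,0.01,0,0],[0,-0.01,0.015,0,0]]]'

```text
clock: 8.53
tool_pos: [0.5434, 0.0767, 0.122]
eef_rot: [-179.9, -0.4, -5.8]
ft_force: [1.9, 4.1, 12.0]
grip_width: 0.0003
```

Request:
apply_moves --steps '[[[0,0,0.01,0,0],[0,0,0.02,0,0],[0,0,0.03,0,0],[0,0,0.04,0,0]]]'

```text
clock: 8.87
tool_pos: [0.5428, 0.0707, 0.122]
eef_rot: [-179.9, -0.4, -5.8]
ft_force: [1.7, 3.6, 13.3]
grip_width: 0.0001
```

```bash
python3 - <<'E'
from h import *
show()
im=manip.capture("wrist");cv2.imwrite(f"pics/w8.png",im)
show()
E
```

```text
t 8.87 tcp [0.5428 0.0707 0.122 ] rpy [-179.88   -0.38   -5.79] nest [[-76.4  -0.5 122. ]] F [ 1.7  3.6 13.3] g 0.0001 j [  2.   5. 102.   0.  73.  98.]
t 8.92 tcp [0.5428 0.0705 0.122 ] rpy [-179.89   -0.37   -5.79] nest [[-76.1  -0.5 122. ]] F [ 1.5  2.9 11.4] g -0.0004 j [  2.   5. 102.   0.  73.  98.]
```

View pics/w8.png

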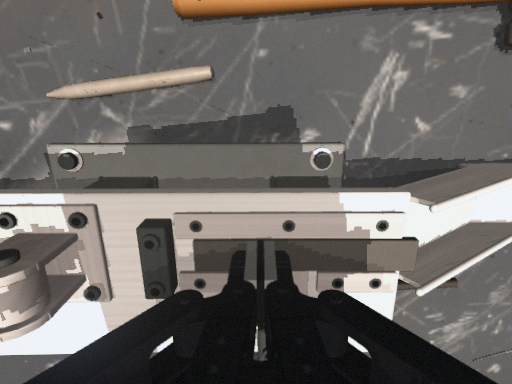

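Request:
apply_moves --steps '[[[0,0,0.015,0.001,0],[0,0,0.03,0.001,0],[0,0,0.045,0.001,0],[0,0,0.06,0.001,0],[0,0,0.075,0.001,0],[0,0,0.09,0.001,0]]]'

```text
clock: 9.42
tool_pos: [0.5415, 0.0573, 0.122]
eef_rot: [-179.9, -0.4, -5.8]
ft_force: [1.2, 3.7, 13.9]
grip_width: -0.0002
```

```bash
cat > m.py <<'E'
import sys
from h import *
show()
im=manip.capture("wrist");cal=manip.get_calibration("wrist"); cv2.imwrite(f"pics/{sys.argv[1]}.png",im)
b=cv2.resize(im[190:330,120:512],None,fx=2,fy=2,interpolation=cv2.INTER_CUBIC)
for x in range(-120,61,20):
    u,v=((proj("wrist",n2w([[x,9,105]],pose),cal)[0]-[120,190])*2+.5)
    cv2.line(b,(int(u),int(v)-12),(int(u),int(v)-2),(0,0,255) if x else (0,255,0),1)
cv2.imwrite(f"pics/{sys.argv[1]}c.png",b)
E
python3 m.py w9
```

```text
t 9.42 tcp [0.5415 0.0573 0.122 ] rpy [-179.88   -0.39   -5.78] nest [[-62.8  -0.5 122. ]] F [ 1.2  3.7 13.9] g -0.0002 j [  1.   4. 102.   0.  73.  96.]
```

View pics/w9c.png

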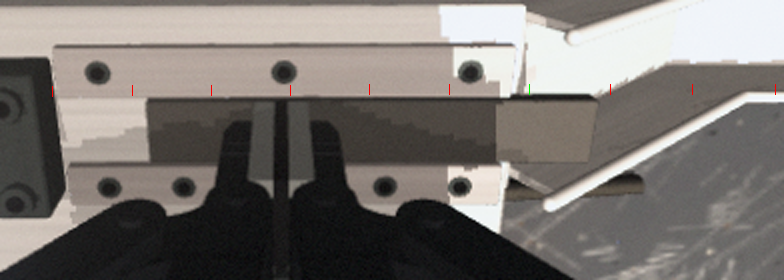

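Request:
apply_moves --steps '[[[0,0,0.015,0,0],[0,0,0.03,0,0],[0,0,0.045,0,0],[0,0,0.06,0,0],[0,0,0.075,0,0],[0,0,0.09,0,0],[0,0,0.105,0,0],[0,0,0.12,0,0]]]'

```text
clock: 10.13
tool_pos: [0.5397, 0.0392, 0.122]
eef_rot: [-179.9, -0.4, -5.8]
ft_force: [1.5, 3.5, 13.4]
grip_width: 0.0001
```

```bash
python3 m.py w10
```

```text
t 10.13 tcp [0.5397 0.0392 0.122 ] rpy [-179.89   -0.4    -5.78] nest [[-44.7  -0.5 122. ]] F [ 1.5  3.5 13.4] g 0.0001 j [ -1.   4. 103.   0.  73.  94.]
```

View pics/w10c.png

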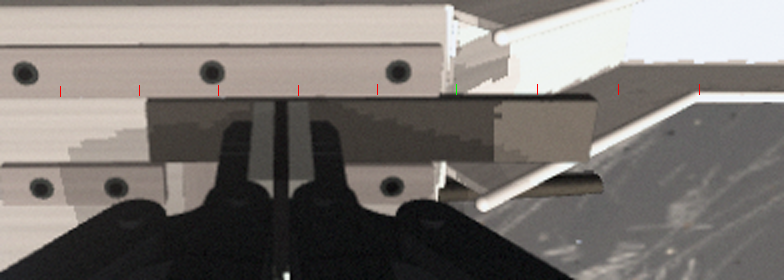

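Request:
apply_moves --steps '[[[0,0,0.015,0,0],[0,0,0.03,0,0],[0,0,0.045,0,0],[0,0,0.06,0,0],[0,0,0.075,0,0],[0,0,0.09,0,0],[0,0,0.105,0,0],[0,0,0.12,0,0]]]'

```text
clock: 10.85
tool_pos: [0.5379, 0.0212, 0.122]
eef_rot: [-179.9, -0.4, -5.8]
ft_force: [0.7, 3.6, 14.3]
grip_width: -0.0001
```

```bash
python3 m.py w11
```

```text
t 10.85 tcp [0.5379 0.0212 0.122 ] rpy [-179.91   -0.4    -5.79] nest [[-26.6  -0.6 122. ]] F [ 0.7  3.6 14.3] g -0.0001 j [ -3.   3. 103.   0.  73.  93.]
```

View pics/w11c.png

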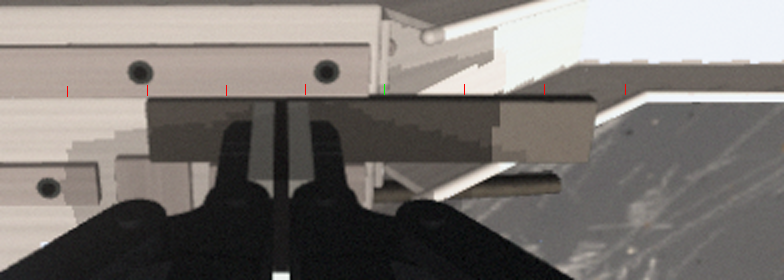

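Request:
apply_moves --steps '[[[0,0,0.015,0,0],[0,0,0.03,0,0],[0,0,0.045,0,0],[0,0,0.06,0,0],[0,0,0.075,0,0],[0,0,0.09,0,0],[0,0,0.105,0,0],[0,0,0.12,0,0]]]'

```text
clock: 11.57
tool_pos: [0.536, 0.003, 0.122]
eef_rot: [-179.9, -0.4, -5.8]
ft_force: [1.6, 2.2, 15.2]
grip_width: 0.0001
```

```bash
python3 m.py w12
```

```text
t 11.57 tcp [0.536 0.003 0.122] rpy [-179.94   -0.38   -5.79] nest [[ -8.3  -0.8 122. ]] F [ 1.6  2.2 15.2] g 0.0001 j [ -5.   3. 104.   0.  73.  91.]
```

View pics/w12c.png

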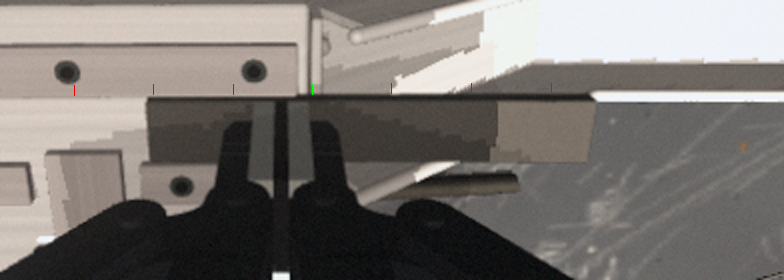

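Request:
apply_moves --steps '[[[0,0,0,-0.27,0],[0,0,0,-0.54,0],[0,0,0,-0.81,0],[0,0,0,-1.0,0],[0,0,0,-1.0,0],[0,0,0,-1.0,0],[0,0,0,-1.0,0]]]'

```text
clock: 12.2
tool_pos: [0.5329, 0.0028, 0.2679]
eef_rot: [180.0, 0.0, -5.8]
ft_force: [-0.5, -0.1, -0.2]
grip_width: -0.0003
```

```bash
python3 - <<'E'
from h import *
show()
for n in ("wrist","side","top"):
    im=manip.capture(n);cv2.imwrite(f"pics/{n}13.png",im)
s=cv2.imread("pics/side13.png")
cv2.imwrite("pics/s13.png",cv2.resize(s[145:295,200:355],None,fx=4,fy=4,interpolation=cv2.INTER_CUBIC))
E
```

```text
t 12.2 tcp [0.5329 0.0028 0.2679] rpy [ 1.8e+02  3.0e-02 -5.8e+00] nest [[ -7.8  -3.8 267.9]] F [-0.5 -0.1 -0.2] g -0.0003 j [-5. -3. 94. -0. 89. 91.]
```

View pics/wrist13.png

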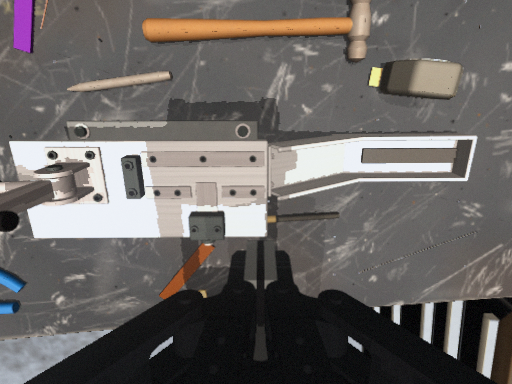

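View pics/s13.png

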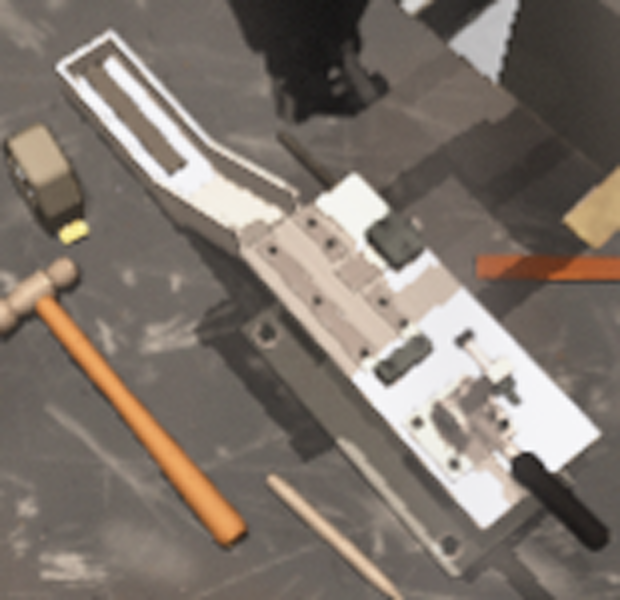

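Request:
apply_moves --steps '[[[0,0,0,-0.1,0],[0,0,0,-0.1,0],[0,0,0,-0.1,0],[0,0,0,-0.1,0],[0,0,0,-0.1,0],[0,0,0,-0.1,0]]]'

```text
clock: 12.85
tool_pos: [0.5328, 0.0028, 0.2826]
eef_rot: [180.0, 0.1, -5.8]
ft_force: [0.2, -0.6, -0.8]
grip_width: 0.0
```

```bash
python3 - <<'E'
from h import *
a=cv2.imread("pics/side13.png"); b=manip.capture("side")
d=cv2.absdiff(a,b)[150:200,212:260].max(2); print("diff in trough",d.max(),d.mean())
S=lambda u,v:((u+.5)/4-.5+200,(v+.5)/4-.5+145)
print("strip centre",w2n(ray("side",[S(128,118)],.010),pose))
show(); print(manip.close_job())
E
```

```text
diff in trough 28 1.4975
strip centre [[177.09655065   3.87531335  10.        ]]
t 12.9 tcp [0.5329 0.0028 0.2828] rpy [ 1.8e+02  6.0e-02 -5.8e+00] nest [[ -7.8  -3.8 282.8]] F [-0.1 -0.1  0.7] g -0.0001 j [-5. -4. 93.  0. 91. 91.]
the job is handed in; nothing more can be done
None
```

The strip is in the trough, the clamp is open, and I handed the job in at about 12.9 s.

- **Clamp:** I pushed the handle right back with the closed fingers, using about 10 N. The pictures show the bar standing up and the handle about level behind the hinge.
- **Sliding the strip:** The first try, at about 10 N, slipped over the strip without moving it. I then pressed harder, peaking at about 21.5 N in total, and dragged at 12–15 N. I lifted off with the strip's centre about 16 mm past the lip, and it tipped and slid down.
- **Last checks:** I measured the strip's centre at about (177, 4) mm in the nest frame, taking it to be on the trough floor. The trough looked nearly the same in two side pictures about 0.7 s apart; the largest pixel difference was 28, which I put down to shadows or picture noise. The clamp looked open, the tools looked unmoved by eye, and the hand was clear of everything with the wrist force near zero.

The 21.5 N peak came from the wrist sensor between moves, so short spikes within a move would not show.

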